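# Open the truck fuse box and hold its cover up

### The job

A fitter has to get at the fuses and read the fuse map inside the cover of the fuse box: turn the black wing knob a quarter turn counter-clockwise to unlock the blue cover, then lift the cover and hold it open at 60 degrees. It falls shut by itself, so do not let it drop, and finish still holding it there with the fingers, with nothing else propping it. Leave the pliers, tape, relay and carton on the bench where they are.

Things in the scene. Friction and masses are not known exactly. Their poses are not given: they have to be found in the camera images.
- fuse_box: grey sheet-steel truck fuse box, 200 (x) by 280 (y) by 75 mm high, screwed on a plywood board 270 by 330 by 18 mm; fixed to the bench, does not move. Origin on the bench under the middle of the box, z up; its -x side is the front (knob), its +x side the back (hinge), y runs along the hinge. The rim is 93 mm above the bench. Where it stands and its yaw change
- cover (a joint): angle of the blue cover in rad: 0 shut, 1.047 = 60 degrees, grows as the front edge rises and swings back; stop at 1.9. Cover 204 by 288 by 4 mm with a 14 mm rim turned down at front and sides, about 0.6 kg (varies), free hinge, no stay or spring: below 90 degrees it falls shut. A real catch holds it down while the knob is locked
- cover_hinge (a point): point on the hinge line, in the middle of the back edge of the box, 93.5 mm above the bench (100 mm behind the box's centre); its y axis is the hinge line. The cover's top face lies 5 mm above the hinge line when shut. The point turns with the cover
- cover_edge (a point): middle of the front edge of the cover, on its top face, 204 mm from the hinge line. The point turns with the cover
- knob (a joint): turn of the wing knob in rad, counter-clockwise from above: 0 locked (wing parallel to the cover's front edge; starts at 0 to 0.25), stop at 1.571 open (wing square to the front edge, pointing at the hinge). Its tongue clears the catch from about 1.1 on; turning takes about 0.04 N m and it stays where it is left
- knob_grip (a point): point in the black knob's upright wing, on the knob's axis, 29 mm above the cover's top face, 172 mm in front of the hinge line, midway along the cover, 32 mm from its front edge. Wing: plate 42 mm long, 11 thick, 36 high (4.5 to 40.5 mm above the cover) on a washer 32 mm wide. Site y runs along the wing, x across it, z along the knob's axis (up when shut). Rides with the cover
- pliers_mid (a point): crimping pliers with a red and a black handle, loose, flat on the bench beside the box, 190 by 78 by 18 mm; point at the middle, 9 mm up
- tape_mid (a point): roll of blue insulating tape, loose, flat on the bench, 68 mm diameter, 19 mm high; point at its centre
- relay_mid (a point): black plug-in relay, loose, standing on the bench, 28 by 28 by 34 mm; point at its centre
- carton_mid (a point): small open white carton of plug housings, loose, 90 by 70 by 45 mm; point at its centre

How it is judged:
By the outcome, as a careful person would: the job done as asked, in the order asked, and still so for the second after the job is handed in, while the arm keeps its last pose, push and grip.
It also fails if it takes over 40 s, if anything falls off the work surface, if the arm or the gripper's body presses on something with over 40 N, if the wrist force passes 120 N, or if a joint passes its speed limit or range.

### The arm

A 6-joint arm with a two-finger parallel gripper is mounted at the origin on the work surface. World frame = base frame: x ahead of the robot, y to its left, z up, the work surface at z = 0. Lengths are in mm, angles in rad, forces in N, time in s.
With the tool pointing down it reaches from about 350 to 800 mm from the base axis. Payload 7.3 kg.
Tool frame: the origin (TCP) lies at the very end of the fingers, on their centre line; the grasp point (between the pads) lies behind it (r.grip_depth is the z of the grasp point in the tool frame, in mm); z points along the fingers, y is the direction in which the jaws open and shut (so a half turn about z gives the same grasp; the last joint's range is limited). The gripper opens to 85 mm and grips with 20 to 120 N. Pads are 22 mm wide; open, the fingers measure 114 mm over their backs; the gripper's body (76 mm by 85 mm) begins 54 mm behind the grasp point. The pads swing forward as they close: fully open they stand 13 mm farther back than shut.
Start: joints at [-1.313, 0.342, 1.524, -0, 1.275, -0.146], TCP at [206.304, -482.787, 231.322] pointing down, gripper open.
Joint ranges: [-2.53, 2.53], [-0.77, 2.02], [0.04, 2.7], [-1, 4.14], [0.28, 2.66], [-3.11, 3.11]. Speed limits (rad/s): [2.57, 2.57, 3.14, 3.14, 3.14, 3.14].

### API

Orientations are given as a 3x3 rotation matrix whose columns are the frame's x, y, z axes.
In Python, from cell import r gives the robot as it stands.
- The arm moves only by the tool arm_command, never from a script. Its argument "deltas" is a list of rows, each a list of 5 numbers: the closure in counts, from 0 (fully open) to 255 (shut), then the shift along the tool's x, y, z in m, then the turn about the tool's z in rad. A call has 1 to 5 rows; each row is the pose to reach, as a shift and turn from the pose commanded when the call began, along the tool's axes at that moment; what a row does not reach only later rows make up. A row lasts 1/12 s, in which the tool goes at most 41.7 mm and 7.16 degrees, less where a joint would pass 70% of its speed; a pose out of reach is approached as far as the arm can. A call with a gripper value outside its range is refused whole. The fingers move at their own pace and stop on an object; "force" is the grip in N (left out, the last holds). Time passes only in rows, so rows that repeat a pose let the fingers close. It gives the time, the measured TCP pose, the force and the opening at its end, in the units of the state.
- r.get_state(): the state, without advancing time (a new reading comes with each control period).
- r.snapshot(name): name is "scene" or "top" or "wrist"; returns a dict with "pixels" (384x512x3 uint8, red, green, blue), "range_z" (384x512 float32, mm along the optical axis (not along the pixel's ray), 0 where there is no reading), "fx", "fy", "cx", "cy" (pixels), "view" (4x4, takes a point from world to camera coordinates); the wrist camera has in their place "tool_from_camera" (4x4, takes a point from camera to tool coordinates, whose origin is the TCP and whose axes are the flange's). Camera axes: x right, y down, z forward; pixel columns grow to the right and rows downward; lengths in mm; the calibration is good to about 2 mm. A picture is of the moment at which its call begins: read the wrist's pose just before it.
- r.job_done(): hands the job in, once; it reports no verdict.
The state is a dict: "clock": time; "joints": joint angles; "qvel": joint speeds; "joint_torque": joint torques, N m; "tcp_pos": TCP position; "tool_rot": TCP orientation; "ft_force": force on the tool from outside, world axes, zero at the start; "ft_torque": the same for the moment, N m; "opening": finger opening in mm.
Only numpy, scipy, OpenCV 4.12 (cv2) and the standard library are available. Lean on these libraries where they do the work, as an engineer would, in place of code of your own. Each camera call takes 0.05 s, during which the arm holds its last target. There are 200 camera calls.

## Working session

There is one attempt and no reset: what is moved stays moved. The work goes in short steps, Python scripts to look and compute and a tool call to move; the robot and the scene stay as the last step left them, time stands still between calls to the robot, and variables do not carry over. Pictures are saved under pics/ and viewed, about 8 in all and at most 12, crops included, and the job is handed in when it is done.

Besides the shell and the picture viewer there is one more tool, called after "Call:" as a command line: name --pt "numbers of a row" for each row, then --argument value for the rest. arm_command: Moves the arm, as the interface text tells. Its arguments: {"type":"object","properties":{"deltas":{"type":"array","items":{"type":"array","items":{"type":"number"}}},"force":{"type":"number"}},"required":["deltas"]}

```bash
ls; mkdir -p pics
cat > h.py <<'E'
import numpy as np,cv2
from cell import r
def snap(n,f):
    s=r.get_state(); d=r.snapshot(n); cv2.imwrite('pics/'+f+'.png',d['pixels'][:,:,::-1]); np.savez('pics/'+f+'.npz',tcp=s['tcp_pos'],rot=s['tool_rot'],**{k:v for k,v in d.items()})
    return d
def world(f,u,v,z=None):
    d=np.load('pics/'+f+'.npz')
    Z=d['range_z'][v,u] if z is None else z
    p=np.array([(u-d['cx'])/d['fx']*Z,(v-d['cy'])/d['fy']*Z,Z,1])
    if 'view' in d: return (np.linalg.inv(d['view'])@p)[:3]
    q=(d['tool_from_camera']@p)[:3]
    return d['rot']@q+d['tcp']
E
python3 - <<'E'
from h import *
a=snap('top','top0');b=snap('scene','sc0')
cv2.imwrite('pics/both.png',np.vstack([np.hstack([a['pixels'],b['pixels']])])[:,:,::-1])
print(r.get_state(), r.grip_depth)
E
```

```text
pics
{'clock': 0.1, 'joints': array([-1.31300763e+00,  3.42575905e-01,  1.52488843e+00, -1.92264351e-05,
        1.27541847e+00, -1.45999738e-01]), 'qvel': array([-0.0003338 , -0.00106166, -0.00403099, -0.00046464,  0.00185072,
       -0.00108121]), 'joint_torque': array([ 1.04911262e-03, -4.34450090e+01, -2.46490198e+01, -1.79718086e-04,
        4.64798053e-03, -2.58858726e-06]), 'tcp_pos': array([ 206.20038284, -482.43140707,  230.74704192]), 'tool_rot': array([[ 9.19576927e-01,  3.92909857e-01, -3.46701015e-04],
       [ 3.92909973e-01, -9.19576103e-01,  1.24283054e-03],
       [ 1.69502403e-04, -1.27910058e-03, -9.99999168e-01]]), 'ft_force': array([ 0.11333117, -0.6125635 , -0.13745025]), 'ft_torque': array([-0.04915717,  0.02746698, -0.02730946]), 'opening': 85.17614446511321} -18.700000000000003
```

View pics/top0.png

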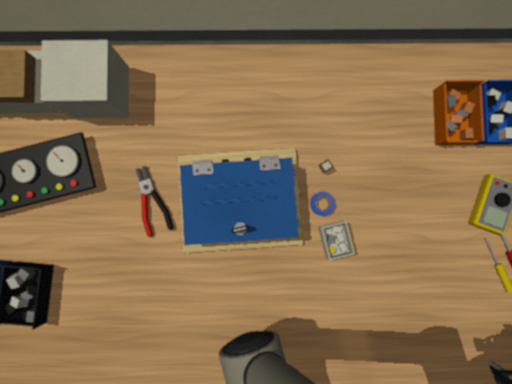

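View pics/sc0.png

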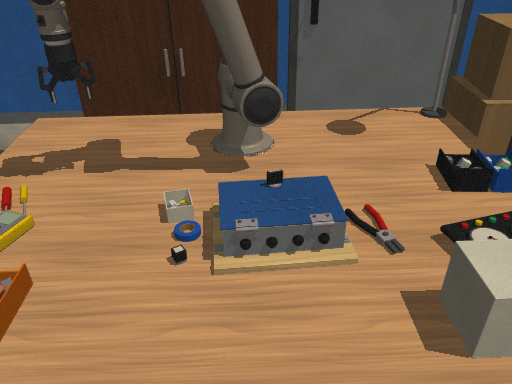

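The top view shows the box with its hinge away from the robot. The knob is at about (240,229), pliers at (150,200), and tape, relay and carton at about (323-340,165-240). The knob and front edge face the robot. Next I fit the cover pose.

Run:
```python
from h import *
d=np.load('pics/top0.npz'); P=d['pixels'].astype(int); Z=d['range_z']
v,u=np.mgrid[:384,:512]
p=np.stack([(u-d['cx'])/d['fx']*Z,(v-d['cy'])/d['fy']*Z,Z,np.ones_like(Z)],-1)
W=p@np.linalg.inv(d['view']).T; W=W[...,:3]
roi=(u>170)&(u<310)&(v>140)&(v<260)
blue=roi&(P[...,2]>90)&(P[...,0]<70)&(abs(W[...,2]-98)<8)&(u<305)
pts=W[blue]; print(len(pts),pts[:,2].mean())
(c,s,a)=cv2.minAreaRect(pts[:,:2].astype(np.float32)); print(c,s,a)
k=roi&(W[...,2]>112)&(Z>0); kp=W[k]; print(kp.round(0)[:60]); print(kp.mean(0),kp[:,2].max())
print(cv2.minAreaRect(kp[:,:2].astype(np.float32)))
```

```text
8147 98.10931952847079
(542.85205078125, 84.62129211425781) (202.4531707763672, 286.0009765625) 3.282064437866211
[[481.  69. 112.]
 [481.  66. 137.]
 [481.  64. 137.]
 [479.  79. 113.]
 [479.  76. 135.]
 [479.  73. 136.]
 [479.  71. 136.]
 [479.  69. 136.]
 [479.  66. 137.]
 [479.  64. 138.]
 [479.  61. 132.]
 [476.  89. 112.]
 [477.  85. 138.]
 [477.  83. 139.]
 [477.  81. 137.]
 [477.  78. 136.]
 [477.  76. 138.]
 [477.  73. 138.]
 [477.  71. 137.]
 [477.  68. 140.]
 [477.  66. 137.]
 [477.  64. 137.]
 [476.  61. 135.]
 [474.  95. 136.]
 [474.  93. 137.]
 [474.  90. 138.]
 [474.  88. 138.]
 [474.  85. 140.]
 [474.  83. 139.]
 [474.  81. 138.]
 [474.  78. 141.]
 [474.  76. 139.]
 [474.  73. 139.]
 [474.  71. 138.]
 [474.  68. 140.]
 [474.  66. 140.]
 [474.  64. 136.]
 [474.  61. 137.]
 [472. 100. 140.]
 [472.  97. 139.]
 [472.  95. 138.]
 [472.  93. 138.]
 [472.  90. 137.]
 [472.  88. 142.]
 [472.  85. 139.]
 [472.  83. 140.]
 [472.  80. 140.]
 [472.  78. 139.]
 [472.  76. 138.]
 [472.  73. 138.]
 [472.  71. 138.]
 [472.  69. 139.]
 [472.  66. 137.]
 [472.  64. 139.]
 [470. 102. 138.]
 [470. 100. 141.]
 [470.  97. 139.]
 [470.  95. 138.]
 [470.  92. 142.]
 [470.  90. 140.]]
[472.74944298  80.84627446 137.16526138] 141.7627913114942
((472.4127502441406, 81.30854034423828), (10.74781322479248, 41.81689453125), 13.569375991821289)
```

Call:
arm_command --pt "0 0.0311 -0.0275 0 0" --pt "0 0.0622 -0.0551 0 0" --pt "0 0.0933 -0.0826 0 0" --pt "0 0.1243 -0.1102 0 0" --pt "0 0.1554 -0.1377 0 0" --force 40

```text
clock: 0.52
tcp_pos: [295.2, -293.1, 231.0]
tool_rot: [[0.92, 0.392, -0.0], [0.392, -0.92, 0.001], [0.0, -0.001, -1.0]]
ft_force: [0.6, -0.1, 0.1]
opening: 85.4
```

Call:
arm_command --pt "0 0.0311 -0.0275 0 0" --pt "0 0.0622 -0.0551 0 0" --pt "0 0.0933 -0.0826 0 0" --pt "0 0.1243 -0.1102 0 0" --pt "0 0.1554 -0.1377 0 0"

```text
clock: 0.93
tcp_pos: [384.1, -105.4, 231.3]
tool_rot: [[0.92, 0.393, 0.0], [0.393, -0.92, -0.0], [-0.0, 0.0, -1.0]]
ft_force: [1.6, -0.3, -0.1]
opening: 85.1
```

Call:
arm_command --pt "0 0.0311 -0.0275 0 0" --pt "0 0.0622 -0.0551 0 0" --pt "0 0.0933 -0.0826 0 0" --pt "0 0.1243 -0.1102 0 0" --pt "0 0.1554 -0.1377 0 0"

```text
clock: 1.35
tcp_pos: [472.9, 82.5, 231.1]
tool_rot: [[0.919, 0.393, -0.0], [0.393, -0.919, -0.0], [-0.0, 0.0, -1.0]]
ft_force: [1.5, -0.9, -0.5]
opening: 85.4
```

Call:
arm_command --pt "0 0 0 0 -0.117" --pt "0 0 0 0 -0.234" --pt "0 0 0 0 -0.351" --pt "0 0 0 0 -0.468"

```text
clock: 1.68
tcp_pos: [472.4, 80.8, 230.7]
tool_rot: [[0.638, 0.77, -0.001], [0.77, -0.638, -0.0], [-0.001, -0.001, -1.0]]
ft_force: [-0.2, -0.1, -0.2]
opening: 85.1
```

Call:
arm_command --pt "0 0 0 0 -0.117" --pt "0 0 0 0 -0.234" --pt "0 0 0 0 -0.351" --pt "0 0 0 0 -0.468"

```text
clock: 2.02
tcp_pos: [472.4, 80.3, 230.9]
tool_rot: [[0.223, 0.975, -0.001], [0.975, -0.223, -0.0], [-0.0, -0.001, -1.0]]
ft_force: [0.5, 0.2, -1.2]
opening: 85.5
```

Call:
arm_command --pt "0 0 0 0 -0.117" --pt "0 0 0 0 -0.234" --pt "0 0 0 0 -0.351" --pt "0 0 0 0 -0.467" --pt "0 0 0 0 -0.467"

```text
clock: 2.43
tcp_pos: [472.5, 80.3, 230.9]
tool_rot: [[-0.238, 0.971, -0.001], [0.971, 0.238, -0.0], [0.0, -0.001, -1.0]]
ft_force: [-0.6, 0.3, -0.1]
opening: 85.3
```

Run:
```python
from h import *
d=snap('wrist','w1'); s=r.get_state(); print(s['clock'],s['tcp_pos'],s['tool_rot'],s['joints'])
P=d['pixels'].astype(int); Z=d['range_z']
v,u=np.mgrid[:384,:512]
p=np.stack([(u-d['cx'])/d['fx']*Z,(v-d['cy'])/d['fy']*Z,Z,np.ones_like(Z)],-1)
W=(p@d['tool_from_camera'].T)[...,:3]@s['tool_rot'].T+s['tcp_pos']
k=(np.hypot(W[...,0]-473,W[...,1]-81)<40)&(W[...,2]>130)&(W[...,2]<150)&(Z>0)
kp=W[k]; print(len(kp),kp.mean(0)); print(cv2.minAreaRect(kp[:,:2].astype(np.float32)))
```

```text
2.4833 [472.50799229  80.24911473 230.99711257] [[-2.31756671e-01  9.72773550e-01 -6.82803142e-04]
 [ 9.72773788e-01  2.31756648e-01 -1.12866882e-04]
 [ 4.84502501e-05 -6.90370652e-04 -9.99999761e-01]] [ 8.21166534e-03  2.59039898e-01  1.64384027e+00 -1.13428070e-04
  1.23939619e+00 -2.25634542e-01]
619 [470.35847682  83.10734886 139.47143617]
((470.78363037109375, 81.72786712646484), (10.35903263092041, 41.42400360107422), 13.204365730285645)
```

View pics/w1.png

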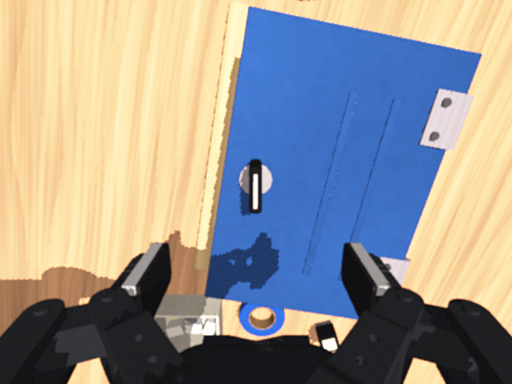

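The wrist view shows the wing at about (255,187), square to the jaws. Measured from above, it is within about 1 mm of the TCP axis. I descend and grip.

Call:
arm_command --pt "0 0.001 -0.0005 0.035 0" --pt "0 0.001 -0.0005 0.07 0" --pt "0 0.001 -0.0005 0.1 0" --pt "0 0.001 -0.0005 0.121 0" --pt "0 0.001 -0.0005 0.121 0"

```text
clock: 2.9
tcp_pos: [469.0, 81.0, 106.4]
tool_rot: [[-0.23, 0.973, -0.009], [0.973, 0.23, -0.0], [0.002, -0.008, -1.0]]
ft_force: [-1.0, -0.1, -0.0]
opening: 85.3
```

Call:
arm_command --pt "255 0 0 0 0" --pt "255 0 0 0 0" --pt "255 0 0 0 0" --pt "255 0 0 0 0" --pt "255 0 0 0 0" --force 40

```text
clock: 3.32
tcp_pos: [472.6, 81.1, 111.4]
tool_rot: [[-0.233, 0.972, 0.002], [0.972, 0.233, -0.0], [-0.001, 0.002, -1.0]]
ft_force: [0.3, 0.3, 0.2]
opening: 25.8
```

Call:
arm_command --pt "255 0 0 0 0" --pt "255 0 0 0 0" --pt "255 0 0 0 0" --pt "255 0 0 0 0" --pt "255 0 0 0 0"

```text
clock: 3.73
tcp_pos: [471.6, 81.0, 111.1]
tool_rot: [[-0.234, 0.972, -0.0], [0.972, 0.234, -0.0], [-0.0, -0.0, -1.0]]
ft_force: [-3.2, -1.6, 7.1]
opening: 10.5
```

Call:
arm_command --pt "255 0 0 0 -0.092" --pt "255 0 0 0 -0.184" --pt "255 0 0 0 -0.276" --pt "255 0 0 0 -0.368" --pt "255 0 0 0 -0.46"

```text
clock: 4.15
tcp_pos: [471.7, 81.0, 111.1]
tool_rot: [[-0.644, 0.765, -0.0], [0.765, 0.644, -0.0], [-0.0, -0.0, -1.0]]
ft_force: [-4.4, -0.3, 6.2]
opening: 10.3
```

Call:
arm_command --pt "255 0 0 0 -0.092" --pt "255 0 0 0 -0.184" --pt "255 0 0 0 -0.276" --pt "255 0 0 0 -0.368" --pt "255 0 0 0 -0.46"

```text
clock: 4.57
tcp_pos: [471.7, 81.1, 111.1]
tool_rot: [[-0.917, 0.399, -0.0], [0.399, 0.917, -0.0], [-0.0, -0.0, -1.0]]
ft_force: [-3.5, -0.5, 7.2]
opening: 10.5
```

Call:
arm_command --pt "255 0 0 0 -0.092" --pt "255 0 0 0 -0.184" --pt "255 0 0 0 -0.276" --pt "255 0 0 0 -0.368" --pt "255 0 0 0 -0.46"

```text
clock: 4.98
tcp_pos: [471.7, 81.1, 111.1]
tool_rot: [[-0.999, -0.05, -0.0], [-0.05, 0.999, -0.0], [0.0, -0.0, -1.0]]
ft_force: [-3.6, -0.4, 7.4]
opening: 10.3
```

Run:
```python
from h import *
d=snap('wrist','w2'); s=r.get_state(); print(s)
```

```text
{'clock': 5.0333, 'joints': array([ 1.00863946e-02,  3.98695893e-01,  1.81494540e+00, -9.35255266e-05,
        9.28044871e-01, -1.61613561e+00]), 'qvel': array([ 0.00065081,  0.00079615,  0.00053289, -0.0004106 ,  0.00024407,
        0.19338155]), 'joint_torque': array([-1.74310338e-01, -3.80705023e+01, -1.94519967e+01,  3.35104892e-02,
       -1.08710658e+00,  2.79499395e-01]), 'tcp_pos': array([471.64546579,  81.13777949, 111.11876007]), 'tool_rot': array([[-9.98461279e-01, -5.54532821e-02, -9.27455431e-05],
       [-5.54532751e-02,  9.98461280e-01, -7.58017753e-05],
       [ 9.68062909e-05, -7.05420933e-05, -9.99999993e-01]]), 'ft_force': array([-3.60243581, -0.35016896,  6.70036124]), 'ft_torque': array([0.04250888, 0.62540817, 0.01696948]), 'opening': 10.305774627009486}
```

View pics/w2.png

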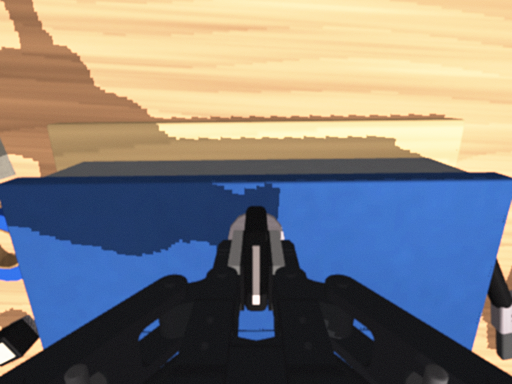

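Run:
```python
import numpy as np
R,h=172.5,36.3
f=lambda t:np.array([R*np.cos(t)-h*np.sin(t),-(R*np.sin(t)+h*np.cos(t))])
T=[0,10,25,40,52,60]
for a,b in zip(T,T[1:]):
    print(b,[[255,*(np.round((f(np.radians(a+(b-a)*i/5))-f(np.radians(a)))/1000,4))] for i in range(1,6)])
```

```text
10 [[255, np.float64(-0.0014), np.float64(-0.006)], [255, np.float64(-0.003), np.float64(-0.0119)], [255, np.float64(-0.0047), np.float64(-0.0178)], [255, np.float64(-0.0067), np.float64(-0.0237)], [255, np.float64(-0.0089), np.float64(-0.0294)]]
25 [[255, np.float64(-0.0037), np.float64(-0.0085)], [255, np.float64(-0.0078), np.float64(-0.0167)], [255, np.float64(-0.0123), np.float64(-0.0248)], [255, np.float64(-0.0172), np.float64(-0.0326)], [255, np.float64(-0.0226), np.float64(-0.0401)]]
40 [[255, np.float64(-0.0057), np.float64(-0.0072)], [255, np.float64(-0.0118), np.float64(-0.0142)], [255, np.float64(-0.0183), np.float64(-0.0208)], [255, np.float64(-0.0251), np.float64(-0.027)], [255, np.float64(-0.0322), np.float64(-0.0329)]]
52 [[255, np.float64(-0.0059), np.float64(-0.0044)], [255, np.float64(-0.012), np.float64(-0.0086)], [255, np.float64(-0.0182), np.float64(-0.0125)], [255, np.float64(-0.0247), np.float64(-0.0162)], [255, np.float64(-0.0312), np.float64(-0.0196)]]
60 [[255, np.float64(-0.0044), np.float64(-0.0021)], [255, np.float64(-0.009), np.float64(-0.0041)], [255, np.float64(-0.0135), np.float64(-0.0059)], [255, np.float64(-0.0181), np.float64(-0.0077)], [255, np.float64(-0.0228), np.float64(-0.0093)]]
```

Call:
arm_command --pt "255 -0.0014 0 -0.006 0" --pt "255 -0.003 0 -0.0119 0" --pt "255 -0.0047 0 -0.0178 0" --pt "255 -0.0067 0 -0.0237 0" --pt "255 -0.0089 0 -0.0294 0"

```text
clock: 5.45
tcp_pos: [479.9, 81.5, 139.8]
tool_rot: [[-0.999, -0.045, -0.003], [-0.045, 0.999, -0.0], [0.003, -0.0, -1.0]]
ft_force: [-3.6, -0.3, -6.0]
opening: 10.0
```

Run:
```python
from h import *
s=r.get_state(); print(s['tcp_pos'],s['ft_force'],s['ft_torque'],s['opening'])
a=snap('scene','s2'); cv2.imwrite('pics/s2c.png',cv2.resize(a['pixels'][100:290,150:400,::-1],None,fx=3,fy=3))
```

```text
[479.91559659  81.5142037  139.77083905] [-3.60398618 -0.28802839 -6.04854128] [-0.17201062  1.0190897  -0.03410448] 10.043756361467747
```

View pics/s2c.png

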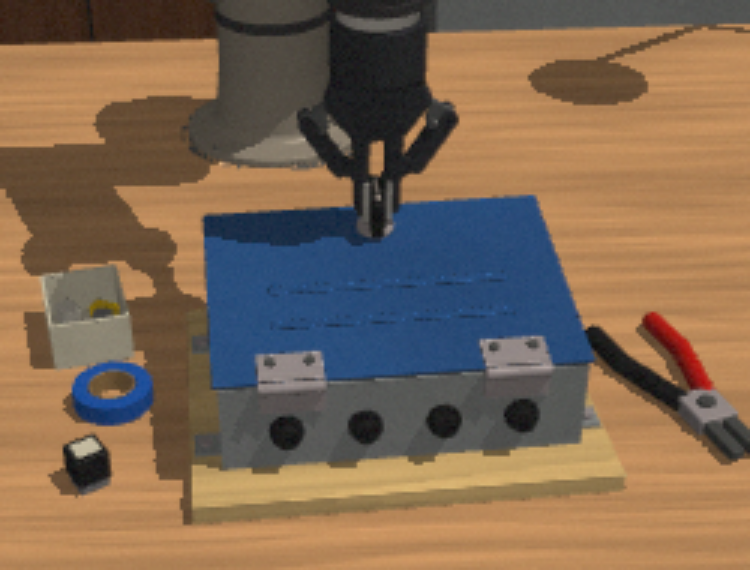

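The crop shows the cover lifting, with the wing held at about (375,205). Forces are small, so I continue along the arc.

Call:
arm_command --pt "255 -0.0037 0 -0.0085 0" --pt "255 -0.0078 0 -0.0167 0" --pt "255 -0.0123 0 -0.0248 0" --pt "255 -0.0172 0 -0.0326 0" --pt "255 -0.0226 0 -0.0401 0"

```text
clock: 5.92
tcp_pos: [503.3, 82.9, 180.6]
tool_rot: [[-0.999, -0.045, -0.001], [-0.045, 0.999, 0.0], [0.001, 0.0, -1.0]]
ft_force: [-4.4, 1.5, -5.0]
opening: 10.3
```

Call:
arm_command --pt "255 -0.0057 0 -0.0072 0" --pt "255 -0.0118 0 -0.0142 0" --pt "255 -0.0183 0 -0.0208 0" --pt "255 -0.0251 0 -0.027 0" --pt "255 -0.0322 0 -0.0329 0"

```text
clock: 6.33
tcp_pos: [535.8, 84.8, 213.7]
tool_rot: [[-0.999, -0.046, -0.0], [-0.046, 0.999, 0.001], [0.0, 0.001, -1.0]]
ft_force: [-4.9, 2.2, -3.7]
opening: 10.4
```

```bash
cat >> h.py <<'E'
def angle(f,n='scene'):
    d=snap(n,f); P=d['pixels'].astype(int); Z=d['range_z']
    v,u=np.mgrid[:384,:512]
    p=np.stack([(u-d['cx'])/d['fx']*Z,(v-d['cy'])/d['fy']*Z,Z,np.ones_like(Z)],-1)
    W=(p@np.linalg.inv(d['view']).T)[...,:3]
    y=np.radians(3.28); c=np.array([542.9,84.6])+2*np.array([np.cos(y),np.sin(y)])-4*0
    ex=np.array([np.cos(y),np.sin(y)]); ey=np.array([-ex[1],ex[0]])
    q=W[...,:2]-c; X=q@ex; Y=q@ey
    k=(P[...,2]>60)&(P[...,2]>1.6*P[...,0])&(abs(Y)<135)&(abs(Y)>60)&(W[...,2]>105)&(W[...,2]<320)&(Z>0)&(X>-130)&(X<140)
    X,Y,z=X[k],Y[k],W[...,2][k]
    A=np.c_[X,Y,z]; m=np.median(A,0)
    for _ in range(4):
        U,S,V=np.linalg.svd(A-A.mean(0),full_matrices=False); n=V[2]*np.sign(V[2][2]); e=(A-A.mean(0))@n; A=A[abs(e)<max(3,2*e.std())]
    print('angle',np.degrees(np.arctan2(n[0],n[2])),'n',n,'N',len(A),'rms',e.std())
E
python3 - <<'E'
from h import *
s=r.get_state(); print(s['tcp_pos'],s['ft_force'],s['ft_torque'],s['opening'])
angle('s3'); angle('t3','top')
E
```

```text
[535.80267316  84.75058297 213.68802214] [-4.87942906  2.23931428 -3.69139184] [0.27965296 1.10637552 0.10650011] 10.397261396065549
angle 39.08358701371514 n [0.63045214 0.00205398 0.7762254 ] N 4379 rms 1.3750279671155679
angle 39.81565176100304 n [0.64030211 0.00738016 0.76808771] N 996 rms 1.0063133831788442
```

Call:
arm_command --pt "255 -0.0059 0 -0.0044 0" --pt "255 -0.012 0 -0.0086 0" --pt "255 -0.0182 0 -0.0125 0" --pt "255 -0.0247 0 -0.0162 0" --pt "255 -0.0312 0 -0.0196 0"

```text
clock: 6.85
tcp_pos: [566.7, 86.6, 233.1]
tool_rot: [[-0.999, -0.046, -0.0], [-0.046, 0.999, 0.002], [0.0, 0.002, -1.0]]
ft_force: [-4.1, 4.5, -1.0]
opening: 10.7
```

Call:
arm_command --pt "255 -0.0044 0 -0.0021 0" --pt "255 -0.009 0 -0.0041 0" --pt "255 -0.0135 0 -0.0059 0" --pt "255 -0.0181 0 -0.0077 0" --pt "255 -0.0228 0 -0.0093 0"

```text
clock: 7.27
tcp_pos: [589.5, 87.9, 242.5]
tool_rot: [[-0.999, -0.046, 0.0], [-0.046, 0.999, 0.002], [-0.0, 0.002, -1.0]]
ft_force: [-5.0, 6.1, 0.2]
opening: 10.2
```

Call:
arm_command --pt "255 0 0 0 0" --pt "255 0 0 0 0" --pt "255 0 0 0 0" --pt "255 0 0 0 0"

```text
clock: 7.6
tcp_pos: [589.7, 87.9, 242.5]
tool_rot: [[-0.999, -0.046, 0.001], [-0.046, 0.999, 0.002], [-0.002, 0.002, -1.0]]
ft_force: [-3.7, 5.1, -2.2]
opening: 10.3
```

Run:
```python
from h import *
s=r.get_state(); print(s['clock'],s['tcp_pos'],s['ft_force'],s['ft_torque'],s['opening'])
angle('s4'); angle('t4','top')
a=cv2.imread('pics/s4.png'); cv2.imwrite('pics/s4c.png',cv2.resize(a[90:290,150:400],None,fx=3,fy=3))
```

```text
7.6 [589.74726166  87.94152342 242.48709532] [-3.73833418  5.05398477 -2.2097525 ] [0.74742354 0.91303368 0.10731811] 10.34092046987746
angle 58.54022273986255 n [0.85300398 0.00255232 0.52189817] N 5071 rms 1.4178964529188782
angle 58.35300724803667 n [0.85129392 0.00263839 0.52468247] N 1118 rms 0.8274490798240846
```

View pics/s4c.png

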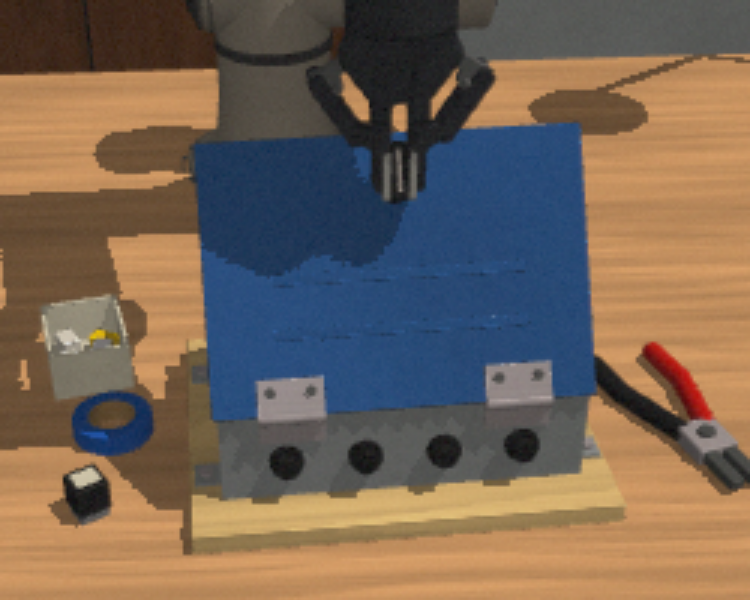

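Run:
```python
import numpy as np,cv2
y=np.radians(3.28);ex=np.array([np.cos(y),np.sin(y)]); ey=np.array([-ex[1],ex[0]]); H=np.array([542.85,84.6])+102*ex
for f in ['top0','sc0','s3','t3','s4','t4']:
    d=np.load(f'pics/{f}.npz');P=d['pixels'].astype(int); Z=d['range_z'];v,u=np.mgrid[:384,:512]
    p=np.stack([(u-d['cx'])/d['fx']*Z,(v-d['cy'])/d['fy']*Z,Z,np.ones_like(Z)],-1)
    W=(p@np.linalg.inv(d['view']).T)[...,:3]; q=W[...,:2]-H; X=q@ex;Y=q@ey;z=W[...,2]-93.5
    k=(P[...,2]>60)&(P[...,2]>1.6*P[...,0])&(abs(Y)<135)&(abs(Y)>60)&(z>-6)&(z<220)&(Z>0)&(X>-205)&(X<10)&(np.hypot(X,z)>60)
    X,z=X[k],z[k]
    for _ in range(4):
        vx,vz,x0,z0=cv2.fitLine(np.c_[X,z].astype(np.float32),cv2.DIST_L2,0,.01,.01).ravel()
        e=-(X-x0)*vz+(z-z0)*vx; X,z=X[abs(e)<4],z[abs(e)<4]
    R=np.hypot(X,z)
    print(f,'fit',np.degrees(np.arctan(-vz/vx)),'from hinge',np.degrees(np.median(np.arctan2(z,-X)-np.arcsin(5/R))),'Rmax',np.percentile(R,99.5),'off',e.std(),'ztop',np.percentile(z,99)+93.5)
```

```text
top0 fit -0.066671714 from hinge -0.18015208742248195 Rmax 202.3394804044507 off 1.4648068032335146 ztop 101.38392118845843
sc0 fit -0.14844663 from hinge -0.11947945927732669 Rmax 201.43017134303466 off 1.043536811116836 ztop 100.70591032273464
s3 fit 39.072334 from hinge 38.87387233584603 Rmax 202.77509039200785 off 1.5670031284994628 ztop 224.30590200751575
t3 fit 39.590965 from hinge 39.650846304674225 Rmax 205.49972578081906 off 1.0740323021414304 ztop 228.15037357411504
s4 fit 58.48499 from hinge 58.24612534185926 Rmax 203.13232106252275 off 1.6138432617784 ztop 268.2546133038669
t4 fit 57.802254 from hinge 58.28457834711851 Rmax 205.4203769755012 off 0.9905507186224 ztop 269.78121190398025
```

Both cameras put the cover at about 58.4°, while arm kinematics gives 60°. The carton, tape, relay and pliers haven't moved. I nudge it up by about 1.3°.

Call:
arm_command --pt "255 -0.001 0 -0.0003 0" --pt "255 -0.002 0 -0.0007 0" --pt "255 -0.003 0 -0.001 0" --pt "255 -0.0038 0 -0.0012 0" --pt "255 -0.0038 0 -0.0012 0"

```text
clock: 8.12
tcp_pos: [593.2, 88.2, 243.7]
tool_rot: [[-0.999, -0.046, 0.0], [-0.046, 0.999, 0.002], [-0.001, 0.002, -1.0]]
ft_force: [-5.3, 5.5, -0.6]
opening: 10.1
```

Call:
arm_command --pt "255 0 0 0 0" --pt "255 0 0 0 0" --pt "255 0 0 0 0" --pt "255 0 0 0 0" --pt "255 0 0 0 0"

```text
clock: 8.53
tcp_pos: [593.2, 88.2, 243.7]
tool_rot: [[-0.999, -0.046, 0.001], [-0.046, 0.999, 0.002], [-0.001, 0.002, -1.0]]
ft_force: [-4.7, 5.9, -1.0]
opening: 10.3
```

Run:
```python
from h import *
s=r.get_state(); print(s['clock'],s['tcp_pos'],s['ft_force'],s['ft_torque'],s['opening'])
angle('s5'); angle('t5','top'); angle('s6'); angle('t6','top'); snap('wrist','w6')
```

```text
8.5333 [593.24245798  88.16268787 243.68509441] [-4.71175024  5.89063649 -0.98881051] [0.76210357 1.20585115 0.1380003 ] 10.3161958786993
angle 59.73241415027536 n [0.86367732 0.00285411 0.50403704] N 5058 rms 1.3856520267777073
angle 59.47786551886066 n [0.86143138 0.00195656 0.50787022] N 1096 rms 0.8595725130850509
angle 59.69316683314348 n [0.86333254 0.00256089 0.50462894] N 5057 rms 1.3894938387903788
angle 59.44984303579332 n [0.8611831  0.00181942 0.5082916 ] N 1095 rms 0.8517561875717494
```

View pics/w6.png

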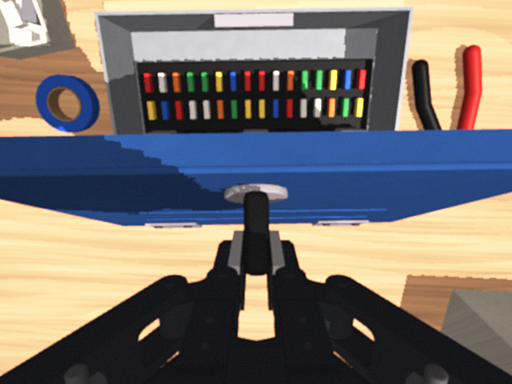

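The wrist view shows the cover standing open with the fuses visible at about (250,95). The wing is in the pads at about (256,230). The angle is steady at about 59.6°, so I hand in.

```bash
python3 -c "
from cell import r
print(r.job_done())"
```

```text
the job is handed in; nothing more can be done
None
```

The cover is unlocked and held open at about 60°, and the job is handed in after roughly 8.7 s of the 40 s allowed. I gripped the knob's wing and turned it counter-clockwise until it stood square to the front edge. Keeping that same grip, I lifted the cover along its hinge arc, letting the wing pivot between the pads. The fingers still hold it at a 40 N setting.

**Last checks:**
- **Angle:** the two fixed cameras gave 59.4–59.7° and held steady over two readings. Arm kinematics puts it at about 61°. I trusted the cameras, so the two disagree by about 1.5°.
- **Grip and force:** the opening was 10.3 mm on the wing, and the force at the wrist was under 8 N.
- **Knob:** I didn't measure its angle directly, but the wing is square in the wrist view and the catch released.
- **Loose items:** the pliers, tape, relay and carton looked unmoved by eye in the scene camera picture near the end of the lift. I did not measure their positions.

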